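# Move the lift-off door to the next bay for a kit changeover

## Task

We are changing over to the next kit on this packing bench, and the parts in the bin that sticks out of its bay are not in it: push that bin fully home and close its bay with the lift-off door. Squeeze the two finger tabs on top of the door together to draw in its sprung hinge pins, lift the door off the bay it hangs on, lower it into the hinge saddles of that bin's bay and let the pins spring out into their holes, so that the door hangs straight down, locked, in front of the bin. Do not let the door touch the bench, and leave the other bins and the things around as they are.

Things in the scene. Friction and masses are not known exactly. Their poses are not given: they have to be found in the camera images.
- bay_a: The bay that starts with the door on it: an open-topped grey sheet-steel bay, one of three alike (fixed). Outside 158 wide (y), 193 deep (x from -20 to +173); floor 6 thick, cheeks 5 thick and 122 high, inside width 148. Origin: on the bench, midway between the cheeks, straight below the hinge axis; +x points into the bay, away from its open front; y along the hinge; z up.
- bay_b: The bay whose bin sticks out, and where the door must go: same shape, size and axes as bay_a. It stands anywhere in the row of three.
- bay_c: The third bay, with no part in the job: same shape, size and axes; its bin is home and it has no door.
- bay_b_hinge (a point): Point on bay_b's hinge axis, halfway between its two hinge holes, 140 above the bench. Each cheek rises at the front to an ear, 158 high, x from -20 to +22 in the bay's frame, with a round 11 mm hole for the pin, bored along y; inner faces of the ears at y = +-74. All bays have the same.
- bay_b_saddle_l (a point): Centre of the floor of bay_b's +y saddle, 133 above the bench. A saddle juts from the inner face of each ear (y from 66 to 74 on either side), with flared lips in front and behind, 24 apart at their tops, 146 above the bench. The door's barrel lies in the two saddles, its axis then level with the holes. All bays have the same.
- bin_b: The loose bin sticking out of the front of bay_b by 35 to 55: whitish open-topped plastic box with grey blocks, 0.4 to 0.9 kg, 150 deep (x) x 126 wide (y) x 112 high, rim 118 above the bench. Origin: centre of its underside; axes as the bay's. It slides in with 1 to 4 N. Fully home it stops against the bay's back, origin at x = 93 in the bay's frame, front face at x = 18.
- bin_a: The same bin with white tubes, home in bay_a behind the door. To be left alone.
- bin_c: The same bin with dark rings, home in bay_c. To be left alone.
- door: The loose lift-off door, 0.25 to 0.35 kg: a metal hinge barrel along y, 14 in diameter, 142 long, and under it a framed clear panel 120 wide, 5 thick, down to 110 below the axis. Origin: on the hinge axis, halfway along the barrel; x across the panel, y along the barrel, z up when it hangs plumb. It hangs the same either way round, and goes in or out of a bay only from above, with both pins drawn in.
- pin_l (a joint): How far the steel pin (8 in diameter) at the door's +y end is drawn in, m: 0 = sprung out, its round tip 84 from the door's origin; 0.014 = fully in, against its stop, tip 70 from the origin (the barrel's end is at 71, so 3 clear of the ear). The spring pushes it out with 4 N, rising to 7 N fully in.
- pin_r (a joint): The same for the pin at the door's -y end.
- pin_l_tab (a point): Middle of the outer face of the +y pin's finger tab, 30 above the hinge axis, where a finger bears; moves with the pin. The tab is an upright steel plate, 20 wide (x), 5 thick (y), top 42 above the axis, 35 above the barrel. Outer faces of the two tabs: 60 apart with the pins out, 32 apart squeezed to the stops. Holding both squeezed also carries the door, hanging plumb below the grip.
- pin_r_tab (a point): The same on the -y tab.
- cup: Bystander: loose steel cup, 80 across, 62 high. Origin: centre of its underside.
- case: Bystander: loose flat pale-blue compartment case, 130 x 90 x 28. Origin: centre of its underside.
- table: The fixed white bench; its top is at height 0.

How it is judged:
At the end, for the whole second after the job is handed in: The door hangs in bay_b, at rest: its axis within 4 mm of the line of the hinge holes (x and z) and centred within 6 mm, both pins sprung out to within 3 mm, the panel within 0.1 rad of plumb; the bin of that bay stands upright at rest, within 5 mm of fully home (x of door in the frame of bay_b between -0.004 and 0.004 m and y of door in the frame of bay_b between -0.006 and 0.006 m and z of door in the frame of bay_b between 0.136 and 0.144 m and value of joint each of pin_l, pin_r below 0.003 m and angle between door's own z axis and vertical below 0.1 rad and linear speed of door below 0.03 m/s and x of bin_b in the frame of bay_b above 0.088 m and linear speed of bin_b below 0.02 m/s and angle between bin_b's own z axis and vertical below 0.05 rad); the robot touches nothing.
It fails at once if the door touches the bench (contact force between door and table above 0.5 N).
It fails at once if the bin of bay_a or bay_c is moved by more than 20 mm (distance of any of bin_a, bin_c from where it was at the start of the episode above 0.02 m).
It fails at once if the cup or the case is moved by more than 30 mm (distance of any of cup, case from where it was at the start of the episode above 0.03 m).
It also fails if it takes over 67 s, if anything falls off the work surface, if the arm or the gripper's body presses on something with over 40 N, if the wrist force passes 120 N, or if a joint passes its speed limit or range.

## Robot

A 6-joint arm with a two-finger parallel gripper is mounted at the origin on the work surface. World frame = base frame: x ahead of the robot, y to its left, z up, the work surface at z = 0. Lengths are in m, angles in rad, forces in N, time in s.
With the tool pointing down it reaches from about 0.35 to 0.775 m from the base axis. Payload 7.3 kg.
Tool frame: the origin (TCP) lies at the very end of the fingers, on their centre line; the grasp point (between the pads) lies 19 mm behind it (pinch_z is the distance from the TCP to the grasp point, in m); z points along the fingers, y is the line along which they close (so a half turn about z gives the same grasp; the last joint's range is limited). The gripper opens to 92 mm and grips with 3 to 60 N. Pads are 19 mm wide; open, the fingers measure 130 mm over their backs; the gripper's body (75 mm by 190 mm) begins 47 mm behind the grasp point.
Start: joints at [-1.477, 0.342, 1.524, -0, 1.275, -0.146], TCP at [0.125, -0.51, 0.227] pointing down, gripper open.
Joint ranges: [-2.53, 2.53], [-0.77, 2.02], [0.04, 2.7], [-1, 4.14], [0.28, 2.66], [-3.11, 3.11]. Speed limits (rad/s): [2.57, 2.57, 3.14, 3.14, 3.14, 3.14].

## Interface

Orientations are given as [roll, pitch, yaw] about the fixed x, y, z axes, in that order (R = Rz(yaw) Ry(pitch) Rx(roll)).
In Python, from cell import * gives the robot as it stands.
- The arm moves only by the tool arm_command, never from a script. Its arguments are lists of equal length, an entry for each row: "fingers": the gripper command: -1 is fully open, 1 is shut, values between are in proportion; "travel": the shift along the tool's x, y, z in m, a list of three; "dr": the turn, a rotation vector about the tool's x, y, z in degrees, a list of three. In form: {"fingers": [fingers, ...], "travel": [[x, y, z], ...], "dr": [[wx, wy, wz], ...]}. A call has 1 to 8 rows; each row is the pose to reach, as a shift and turn from the pose commanded when the call began, along the tool's axes at that moment; what a row does not reach only later rows make up. A row lasts 1/12 s, in which the tool goes at most 41.7 mm and 7.16 degrees, less where a joint would pass 70% of its speed; a pose out of reach is approached as far as the arm can. A call with a gripper value outside its range is refused whole. The fingers move at their own pace and stop on an object; "squeeze" is the grip in N (left out, the last holds). Time passes only in rows, so rows that repeat a pose let the fingers close. It gives the time, the measured TCP pose, the force, the opening and the grip force at its end, in the units of the state.
- observe(): the state, without advancing time (a new reading comes with each control period).
- read_camera(name): name is "side" or "top"; returns a dict with "color" (420x560x3 uint8, blue, green, red), "z_map" (420x560 float32, m along the optical axis (not along the pixel's ray), 0 where there is no reading), "fx", "fy", "cx", "cy" (pixels), "k1" (the pictures are not rectified: a ray, as slopes to the right and down, at radius r is drawn at 1 + k1 r^2 times it, then the intrinsics apply), "R" (3x3) and "t" (3): a world point X has camera coordinates R X + t. Camera axes: x right, y down, z forward; pixel columns grow to the right and rows downward; lengths in m; the calibration is good to about 2 mm. A picture is of the moment at which its call begins.
- hand_in(): hands the job in; it is judged then, once.
The state is a dict: "time": time; "qpos": joint angles; "qvel": joint speeds; "joint_efforts": joint torques, N m; "tool_pos": TCP position; "tool_rot": TCP orientation; "contact_force": force on the tool from outside, world axes, zero at the start; "torque": the same for the moment, N m; "opening": finger opening in m; "grip_force": force on a finger pad.
Only numpy, scipy, OpenCV 4.12 (cv2) and the standard library are available. Lean on these libraries where they do the work, as an engineer would, in place of code of your own. Each camera call takes 0.05 s, during which the arm holds its last target. There are 200 camera calls.

## Working session

There is one attempt and no reset: what is moved stays moved. The work goes in short steps, Python scripts to look and compute and a tool call to move; the robot and the scene stay as the last step left them, time stands still between calls to the robot, and variables do not carry over. Pictures are saved under pics/ and viewed, at most 10 in all, crops included, and the job is handed in when it is done.

Besides the shell and the picture viewer there is one more tool, called after "Request:" in YAML: its name, and indented under it one key for each argument. arm_command: Moves the arm, as the interface text tells. Its arguments: {"type":"object","properties":{"fingers":{"type":"array","items":{"type":"number"}},"travel":{"type":"array","items":{"type":"array","items":{"type":"number"}}},"dr":{"type":"array","items":{"type":"array","items":{"type":"number"}}},"squeeze":{"type":"number"}},"required":["fingers","travel","dr"]}

```bash
mkdir -p pics; ls; cat > h.py <<'E'
from cell import *
import numpy as np, cv2
def save(n,f):
    c=read_camera(n); cv2.imwrite('pics/'+f,c['color']); np.savez('pics/'+f+'.npz',**c); return c
def cloud(c):
    v,u=np.mgrid[0:420,0:560]
    K=np.array([[c['fx'],0,c['cx']],[0,c['fy'],c['cy']],[0,0,1.]])
    p=np.stack([u.ravel(),v.ravel()],1).astype(float).reshape(-1,1,2)
    s=cv2.undistortPoints(p,K,np.array([float(c['k1']),0,0,0,0])).reshape(420,560,2)
    z=c['z_map'][...,None]; X=np.concatenate([s*z,z],2)
    W=(X-c['t'])@c['R']; W[c['z_map']==0]=np.nan
    return W
E
python3 - <<'E'
from h import *
print(observe())
for n in('top','side'):
    c=save(n,n+'0.png'); print(n,c['fx'],c['k1'],-c['R'].T@c['t'],c['R'][2])
E
```

```text
pics
{'time': 0.0, 'qpos': array([-1.47701283e+00,  3.42701471e-01,  1.52502842e+00, -2.66350222e-05,
        1.27542896e+00, -1.45973985e-01]), 'qvel': array([-1.30391698e-03,  3.19834107e-04, -1.91005138e-07, -3.11229272e-03,
        9.35008122e-04, -6.20924608e-04]), 'joint_efforts': array([ 2.40490772e-03, -4.31228650e+01, -2.44224858e+01,  7.18606822e-02,
        5.59013046e-02, -1.27049298e-04]), 'tool_pos': array([ 0.12465703, -0.50954973,  0.22605203]), 'tool_rot': array([-3.14003941e+00, -2.02614832e-04,  2.39765098e-01]), 'contact_force': array([ 0.37376526, -0.93325479,  0.09848444]), 'torque': array([-0.01249993,  0.04219154,  0.00808345]), 'grip_force': 0.0, 'opening': 0.09158715993517576}
top 457.79590892144626 -0.014914620792236401 [ 0.42411098 -0.0121805   1.26594125] [ 0.09039376 -0.01928844 -0.9957193 ]
side 477.2296790051092 -0.12296571537993488 [0.14117577 0.77656703 1.20931162] [ 0.27940673 -0.57323852 -0.77027883]
```

View pics/top0.png

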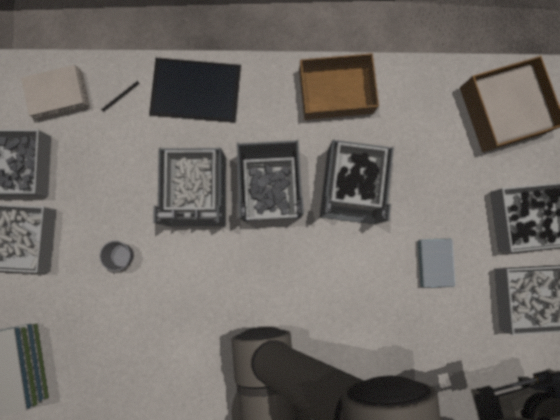

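View pics/side0.png

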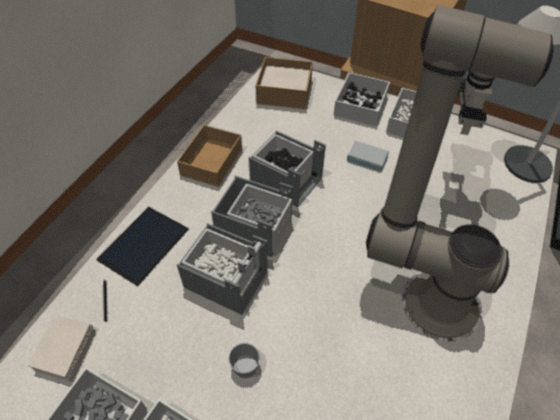

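The top view shows bay_a with the door (barrel about (190,213)), bay_b in the middle with its bin out toward the robot (front about (270,218)) and bay_c on the right (355,180). The cup is at (118,256) and the case at (436,262). Next I measure from depth.

```bash
cat > m.py <<'E'
from h import *
Ws={n:cloud(dict(np.load(f'pics/{n}0.png.npz'))) for n in('top','side')}
T=np.load('pics/top0.png.npz')['color']
W=Ws['top']
for nm,(u0,u1,v0,v1) in dict(a=(150,232,140,235),b=(232,306,135,232),c=(314,400,132,230)).items():
    P=W[v0:v1,u0:u1].reshape(-1,3); P=P[~np.isnan(P[:,2])]
    for lo,hi in((.008,.3),(.11,.128),(.142,.165),(.165,.2)):
        Q=P[(P[:,2]>lo)&(P[:,2]<hi)]
        if len(Q)<5: print(nm,lo,len(Q));continue
        r=cv2.minAreaRect(Q[:,:2].astype(np.float32))
        print(nm,lo,len(Q),np.round(np.array(r[0]),4),np.round(r[1],4),round(r[2],1),'zmed',np.round(np.median(Q[:,2]),4))
big=[]
for n in Ws:
    c=np.load(f'pics/{n}0.png.npz')['color']
    cr=c[130:240,145:400] if n=='top' else c[120:320,170:340]
    big.append(cv2.resize(cr,(510 if n=='top' else 289,340 if n!='top' else 220),interpolation=2))
cv2.imwrite('pics/crop.png',cv2.resize(T[130:240,145:400],(800,345),interpolation=2))
E
python3 m.py
```

```text
a 0.008 5112 [0.6009 0.2281] [0.2556 0.2052] 1.6 zmed 0.085
a 0.11 985 [0.591 0.207] [0.1932 0.1595] 0.5 zmed 0.1192
a 0.142 425 [0.5152 0.2045] [0.0413 0.1627] 0.5 zmed 0.148
a 0.165 65 [0.5143 0.205 ] [0.019  0.0602] 0.3 zmed 0.1814
b 0.008 4774 [0.6223 0.014 ] [0.188  0.2469] 89.7 zmed 0.0798
b 0.11 876 [0.6077 0.005 ] [0.197  0.1581] 3.3 zmed 0.1197
b 0.142 112 [5.334e-01 5.000e-04] [0.0418 0.1574] 3.4 zmed 0.1572
b 0.165 0
c 0.008 4733 [ 0.6163 -0.2322] [0.2249 0.2558] 86.3 zmed 0.0808
c 0.11 904 [ 0.607  -0.2211] [0.1574 0.1944] 83.0 zmed 0.1197
c 0.142 118 [ 0.5316 -0.211 ] [0.1559 0.0423] 82.9 zmed 0.156
c 0.165 0
```

View pics/crop.png

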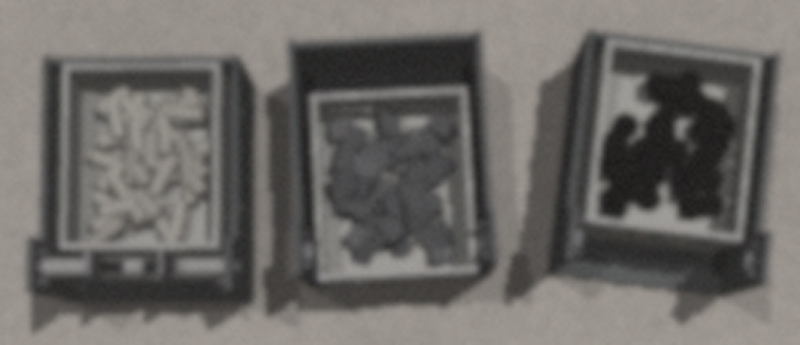

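The crop confirms the door lies across bay_a's front with its tabs at (125,265). Bin_b is pulled out and bay_c is untouched. I'll refine the ear positions and plan the first moves.

```bash
cat >> h.py <<'E'
from scipy.spatial.transform import Rotation as Ro
def plan(p,yaw_deg,rp=(180,0)):
    o=observe(); A=Ro.from_euler('xyz',o['tool_rot'])
    B=Ro.from_euler('xyz',[rp[0],rp[1],yaw_deg],degrees=True)
    print('t',round(o['time'],2),'pos',o['tool_pos'].round(4),'rot',np.degrees(o['tool_rot']).round(2))
    print('travel',A.inv().apply(np.array(p)-o['tool_pos']).round(4),'dr',(A.inv()*B).as_rotvec(degrees=True).round(2))
E
python3 - <<'E'
from h import *
for n in('top','side'):
    W=cloud(dict(np.load(f'pics/{n}0.png.npz'))).reshape(-1,3)
    W=W[~np.isnan(W[:,2])]
    for nm,h,y in(('a',(.5142,.2048),.5),('b',(.5324,.0004),3.4),('c',(.5306,-.211),-7.1)):
        th=np.radians(y);R=np.array([[np.cos(th),np.sin(th)],[-np.sin(th),np.cos(th)]])
        L=(W[:,:2]-h)@R.T
        for s in(1,-1):
            k=(abs(L[:,1]*s-76)<9)&(abs(L[:,0])<30)&(W[:,2]>.152)&(W[:,2]<.164)
            Q=L[k]; print(n,nm,s,k.sum(),'x',np.percentile(Q[:,0],[2,98]).round(4),'y',np.percentile(Q[:,1],[2,50,98]).round(4),'z',np.median(W[k,2]).round(4)) if k.sum()>3 else 0
        k=(abs(L[:,1])<62)&(L[:,0]<30)&(L[:,0]>-70)&(W[:,2]>.11)&(W[:,2]<.125)
        if nm=='b' and k.any(): print('bin front',np.percentile(L[k,0],[1,5]))
        k=(abs(L[:,1])<50)&(abs(L[:,0])<30)&(W[:,2]>.172)
        if nm=='a': print('tabs',k.sum(),L[k].min(0),L[k].max(0),np.percentile(W[k,2],[50,95]))
plan((.40,-.25,.2),90-32+0)
E
```

```text
tabs 15419 [-0.4545095  -0.79446159] [0.00963046 0.03036231] [0.43797465 0.74943498]
bin front [-0.45841114 -0.44333716]
tabs 27836 [-0.68194479 -1.6836655 ] [1.37544977 0.03445378] [0.36906514 0.75121566]
bin front [-0.56324946 -0.20181983]
t 0.1 pos [ 0.1247 -0.5096  0.2261] rot [-1.7992e+02 -1.0000e-02  1.3740e+01]
travel [ 0.3291 -0.1868  0.0264] dr [-7.000e-02 -4.000e-02 -4.426e+01]
```

```bash
cat > m2.py <<'E'
from h import *
for n in('top','side'):
    W=cloud(dict(np.load(f'pics/{n}0.png.npz'))).reshape(-1,3)
    W=W[~np.isnan(W[:,2])]
    for nm,h,y in(('a',(.5142,.2048),.5),('b',(.5324,.0004),3.4)):
        th=np.radians(y);R=np.array([[np.cos(th),np.sin(th)],[-np.sin(th),np.cos(th)]])
        L=1000*((W[:,:2]-h)@R.T)
        for s in(1,-1):
            k=(abs(L[:,1]*s-76)<9)&(abs(L[:,0])<30)&(W[:,2]>.152)&(W[:,2]<.166)
            Q=L[k]
            if k.sum()>3: print(n,nm,s,k.sum(),'x',np.percentile(Q[:,0],[2,98]).round(1),'y',np.percentile(Q[:,1],[2,50,98]).round(1),'z',np.median(W[k,2]).round(4))
        k=(abs(L[:,1])<60)&(L[:,0]<30)&(L[:,0]>-70)&(W[:,2]>.11)&(W[:,2]<.125)
        if nm=='b' and k.any(): print('bin front',np.percentile(L[k,0],[1,5]))
        k=(abs(L[:,1])<50)&(abs(L[:,0])<30)&(W[:,2]>.172)
        if nm=='a': print('tabs',k.sum(),L[k].min(0),L[k].max(0),np.percentile(W[k,2],[50,95]))
E
python3 m2.py
```

```text
top a 1 45 x [-19.4  21.6] y [74.4 77.4 80.9] z 0.1589
top a -1 50 x [-17.8  21. ] y [-78.1 -76.2 -73.1] z 0.1581
tabs 51 [ -9.46331351 -29.72829994] [ 9.63046471 30.36231086] [0.18205995 0.18456809]
top b 1 38 x [-18.7  20.4] y [72.5 76.1 78.6] z 0.1581
top b -1 40 x [-19.6  21.8] y [-78.7 -76.  -73.7] z 0.1591
bin front [-23.0192434  -22.65093046]
side a 1 49 x [-19.6  19.4] y [76.4 80.8 83.8] z 0.1588
side a -1 50 x [-19.   21.1] y [-76.4 -72.1 -69.4] z 0.1588
tabs 64 [-11.18234985 -28.75069023] [10.20452215 34.45378052] [0.18016604 0.18541154]
side b 1 49 x [-20.   19.9] y [75.1 80.3 84.2] z 0.1586
side b -1 45 x [-19.2  20.5] y [-78.  -73.4 -70. ] z 0.1579
bin front [-23.8055717  -23.30646242]
```

Request:
arm_command:
  fingers: [1, 1, 1, 1, 1, 1, 1, 1]
  travel:
    - [0.33, -0.187, 0.0]
    - [0.33, -0.187, 0.0]
    - [0.33, -0.187, 0.0]
    - [0.33, -0.187, 0.0]
    - [0.33, -0.187, 0.0]
    - [0.33, -0.187, 0.0]
    - [0.33, -0.187, 0.0]
    - [0.33, -0.187, 0.0]
  dr:
    - [0, 0, -44]
    - [0, 0, -44]
    - [0, 0, -44]
    - [0, 0, -44]
    - [0, 0, -44]
    - [0, 0, -44]
    - [0, 0, -44]
    - [0, 0, -44]
  squeeze: 20

```text
time: 0.77
tool_pos: [0.3683, -0.2796, 0.2266]
tool_rot: [-3.141, -0.0, 1.009]
contact_force: [-0.1, -0.9, 0.2]
opening: 0.043
grip_force: 0.0
```

```bash
python3 -c "
from h import *
plan((.4395,-.0052,.07),93.4)"
```

```text
t 0.77 pos [ 0.3683 -0.2796  0.2266] rot [-179.98   -0.     57.81]
travel [ 0.2702 -0.0859  0.1566] dr [-2.000e-02 -1.000e-02 -3.559e+01]
```

Request:
arm_command:
  fingers: [1, 1, 1, 1, 1, 1, 1, 1]
  travel:
    - [0.27, -0.086, 0]
    - [0.27, -0.086, 0]
    - [0.27, -0.086, 0]
    - [0.27, -0.086, 0]
    - [0.27, -0.086, 0]
    - [0.27, -0.086, 0]
    - [0.27, -0.086, 0]
    - [0.27, -0.086, 0]
  dr:
    - [0, 0, -35.6]
    - [0, 0, -35.6]
    - [0, 0, -35.6]
    - [0, 0, -35.6]
    - [0, 0, -35.6]
    - [0, 0, -35.6]
    - [0, 0, -35.6]
    - [0, 0, -35.6]

```text
time: 1.43
tool_pos: [0.4392, -0.0022, 0.2265]
tool_rot: [3.141, -0.002, 1.635]
contact_force: [-0.2, 0.1, 0.5]
opening: 0.0008
grip_force: 0.0
```

```bash
python3 -c "
from h import *
print(observe()['opening'])
plan((.4395,-.0052,.07),93.4)"
```

```text
0.00075365144722029
t 1.43 pos [ 0.4392 -0.0022  0.2265] rot [ 1.7999e+02 -1.1000e-01  9.3650e+01]
travel [-0.0034  0.      0.1565] dr [ 0.01 -0.11  0.25]
```

Request:
arm_command:
  fingers: [1, 1, 1, 1, 1, 1]
  travel:
    - [0, 0, 0.156]
    - [0, 0, 0.156]
    - [0, 0, 0.156]
    - [0, 0, 0.156]
    - [0, 0.035, 0.156]
    - [0, 0.04, 0.156]
  dr:
    - [0, 0, 0]
    - [0, 0, 0]
    - [0, 0, 0]
    - [0, 0, 0]
    - [0, 0, 0]
    - [0, 0, 0]

```text
time: 1.93
tool_pos: [0.4794, -0.0052, 0.0682]
tool_rot: [-3.138, -0.001, 1.628]
contact_force: [1.6, -0.5, 0.9]
opening: 0.0007
grip_force: 0.0
```

Request:
arm_command:
  fingers: [1, 1, 1, 1, 1, 1, 1, 1]
  travel:
    - [0, 0.006, 0]
    - [0, 0.012, 0]
    - [0, 0.018, 0]
    - [0, 0.024, 0]
    - [0, 0.03, 0]
    - [0, 0.036, 0]
    - [0, 0.042, 0]
    - [0, 0.044, 0]
  dr:
    - [0, 0, 0]
    - [0, 0, 0]
    - [0, 0, 0]
    - [0, 0, 0]
    - [0, 0, 0]
    - [0, 0, 0]
    - [0, 0, 0]
    - [0, 0, 0]

```text
time: 2.6
tool_pos: [0.5239, -0.0024, 0.071]
tool_rot: [3.14, 0.0, 1.629]
contact_force: [-0.2, 0.2, 0.5]
opening: 0.0005
grip_force: 0.4
```

```bash
python3 -c "
from h import *
plan((.5314,.003,.07),93.4)
c=read_camera('top')
W=cloud(c).reshape(-1,3);W=W[~np.isnan(W[:,2])]
th=np.radians(3.4);R=np.array([[np.cos(th),np.sin(th)],[-np.sin(th),np.cos(th)]])
L=1000*((W[:,:2]-(.5324,.0004))@R.T)
k=(abs(L[:,1])<60)&(L[:,0]<190)&(L[:,0]>-70)&(W[:,2]>.112)&(W[:,2]<.125)
print(np.percentile(L[k,0],[1,5,95,99]))
"
```

```text
t 2.6 pos [ 0.5239 -0.0024  0.071 ] rot [1.7991e+02 2.0000e-02 9.3340e+01]
travel [0.005  0.0078 0.0011] dr [ 0.09  0.02 -0.06]
[ 72.68486969 106.13131038 172.63690534 173.31961446]
```

Request:
arm_command:
  fingers: [1, 1, 1, 1, 1, 1]
  travel:
    - [0, 0.002, 0]
    - [0, 0.004, 0]
    - [0, 0.006, 0]
    - [0, 0.008, 0]
    - [0, 0.008, 0]
    - [0, 0.008, 0]
  dr:
    - [0, 0, 0]
    - [0, 0, 0]
    - [0, 0, 0]
    - [0, 0, 0]
    - [0, 0, 0]
    - [0, 0, 0]

```text
time: 3.15
tool_pos: [0.5307, -0.0018, 0.0706]
tool_rot: [3.142, 0.0, 1.629]
contact_force: [-1.0, -0.2, 0.0]
opening: 0.0004
grip_force: 0.5
```

Request:
arm_command:
  fingers: [1, 1, 1, 1]
  travel:
    - [0, 0.0015, 0]
    - [0, 0.003, 0]
    - [0, 0.004, 0]
    - [0, 0.004, 0]
  dr:
    - [0, 0, 0]
    - [0, 0, 0]
    - [0, 0, 0]
    - [0, 0, 0]

```text
time: 3.48
tool_pos: [0.5305, -0.0017, 0.0702]
tool_rot: [-3.133, -0.001, 1.629]
contact_force: [-15.5, -2.2, 8.7]
opening: 0.0005
grip_force: 8.3
```

```bash
python3 -c "
from h import *
print(observe()['contact_force'])
c=save('side','s1.png')
W=cloud(c).reshape(-1,3);W=W[~np.isnan(W[:,2])]
th=np.radians(3.4);R=np.array([[np.cos(th),np.sin(th)],[-np.sin(th),np.cos(th)]])
L=1000*((W[:,:2]-(.5324,.0030))@R.T)
for a,b in((-60,-25),(25,62)):
  k=(L[:,1]<b)&(L[:,1]>a)&(L[:,0]<190)&(L[:,0]>-70)&(W[:,2]>.112)&(W[:,2]<.125)
  print(k.sum(),np.percentile(L[k,0],[1,5,95,99]))
"
```

```text
[-15.51477873  -2.197382     8.7053979 ]
45 [120.89422725 124.16111808 172.21770571 174.03902121]
115 [ 16.55798263  18.8818414  171.58418386 172.69198974]
```

Bin_b is home, with a 15 N stop force and its front at about x = 18. Backing off and going up.

Request:
arm_command:
  fingers: [1, 1, 1, 1, 1, 1, 1, 1]
  travel:
    - [0, -0.02, 0]
    - [0, -0.05, 0]
    - [0, -0.09, -0.0]
    - [0, -0.09, -0.04]
    - [0, -0.09, -0.08]
    - [0, -0.09, -0.12]
    - [0, -0.09, -0.16]
    - [0, -0.09, -0.19]
  dr:
    - [0, 0, 0]
    - [0, 0, 0]
    - [0, 0, 0]
    - [0, 0, 0]
    - [0, 0, 0]
    - [0, 0, 0]
    - [0, 0, 0]
    - [0, 0, 0]

```text
time: 4.2
tool_pos: [0.4456, -0.007, 0.2645]
tool_rot: [3.137, 0.001, 1.629]
contact_force: [2.0, -0.1, -0.4]
opening: 0.0005
grip_force: 0.0
```

```bash
python3 -c "
from h import *
plan((.50,.20,.26),37)"
```

```text
t 4.2 pos [ 0.4456 -0.007   0.2645] rot [1.7971e+02 7.0000e-02 9.3330e+01]
travel [0.2035 0.0664 0.0046] dr [ 0.3  -0.07 56.33]
```

Request:
arm_command:
  fingers: [-1, -1, -1, -1, -1, -1, -1, -1]
  travel:
    - [0.203, 0.066, 0]
    - [0.203, 0.066, 0]
    - [0.203, 0.066, 0]
    - [0.203, 0.066, 0]
    - [0.203, 0.066, 0]
    - [0.203, 0.066, 0]
    - [0.203, 0.066, 0]
    - [0.203, 0.066, 0]
  dr:
    - [0, 0, 56]
    - [0, 0, 56]
    - [0, 0, 56]
    - [0, 0, 56]
    - [0, 0, 56]
    - [0, 0, 56]
    - [0, 0, 56]
    - [0, 0, 56]

```text
time: 4.87
tool_pos: [0.4992, 0.2016, 0.2603]
tool_rot: [3.141, -0.0, 0.706]
contact_force: [0.1, -0.1, 0.2]
opening: 0.0493
grip_force: 0.0
```

```bash
python3 -c "
from h import *
plan((.5143,.2070,.25),0.5)
c=save('top','t1.png')
W=cloud(c).reshape(-1,3);W=W[~np.isnan(W[:,2])]
th=np.radians(3.4);R=np.array([[np.cos(th),np.sin(th)],[-np.sin(th),np.cos(th)]])
L=1000*((W[:,:2]-(.5324,.0004))@R.T)
k=(abs(L[:,1])<60)&(L[:,0]<190)&(L[:,0]>-70)&(W[:,2]>.112)&(W[:,2]<.125)
print('bin',np.percentile(L[k,0],[1,5,95,99]))
k=(abs(L[:,1])<95)&(L[:,0]<190)&(L[:,0]>-70)&(W[:,2]>.112)&(W[:,2]<.165)
print(cv2.minAreaRect(L[k][:,:2].astype(np.float32)))
"
```

```text
t 4.87 pos [0.4992 0.2016 0.2603] rot [ 1.7999e+02 -3.0000e-02  4.0430e+01]
travel [0.015  0.0057 0.0103] dr [ 0.000e+00 -3.000e-02  3.993e+01]
bin [ 17.59925999  18.27956561 172.52096352 173.20014967]
((76.9229507446289, 0.0835113525390625), (158.2924346923828, 193.97584533691406), 89.97602081298828)
```

Request:
arm_command:
  fingers: [-1, -1, -1, -1, -1, -1, -1, -1]
  travel:
    - [0.015, 0.0057, 0]
    - [0.015, 0.0057, 0]
    - [0.015, 0.0057, 0]
    - [0.015, 0.0057, 0.0]
    - [0.015, 0.0057, 0.0]
    - [0.015, 0.0057, 0]
    - [0.015, 0.0057, 0]
    - [0.015, 0.0057, 0.02]
  dr:
    - [0, 0, 40]
    - [0, 0, 40]
    - [0, 0, 40]
    - [0, 0, 40]
    - [0, 0, 40]
    - [0, 0, 40]
    - [0, 0, 40]
    - [0, 0, 40]

```text
time: 5.58
tool_pos: [0.5161, 0.2053, 0.2442]
tool_rot: [-3.14, -0.008, 0.015]
contact_force: [0.6, -0.8, 0.2]
opening: 0.092
grip_force: 0.0
```

```bash
python3 -c "
from h import *
print(observe()['opening'])
plan((.5143,.2070,.153),0.5)
c=save('side','s2.png'); cv2.imwrite('pics/s2c.png',cv2.resize(c['color'][170:330,150:350],(750,600),interpolation=2))"
```

```text
0.09203958843864057
t 5.58 pos [0.5161 0.2053 0.2442] rot [-179.9    -0.46    0.85]
travel [-0.0025 -0.0016  0.0911] dr [-0.1  -0.46  0.35]
```

View pics/s2c.png

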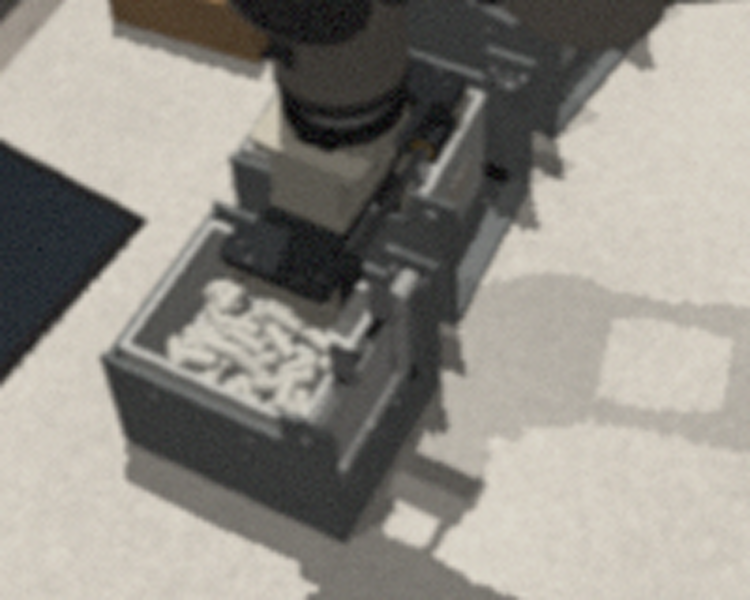

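The gripper's open jaws are above the door tabs, with the near finger at about (345,360) and the tabs hidden behind it. Descending.

Request:
arm_command:
  fingers: [-1, -1, -1, -1, -1, -1, -1, -1]
  travel:
    - [-0.0025, -0.0016, 0.0]
    - [-0.0025, -0.0016, 0.02]
    - [-0.0025, -0.0016, 0.04]
    - [-0.0025, -0.0016, 0.06]
    - [-0.0025, -0.0016, 0.075]
    - [-0.0025, -0.0016, 0.085]
    - [-0.0025, -0.0016, 0.091]
    - [-0.0025, -0.0016, 0.091]
  dr:
    - [0, -0.4, 0.35]
    - [0, -0.4, 0.35]
    - [0, -0.4, 0.35]
    - [0, -0.4, 0.35]
    - [0, -0.4, 0.35]
    - [0, -0.4, 0.35]
    - [0, -0.4, 0.35]
    - [0, -0.4, 0.35]

```text
time: 6.3
tool_pos: [0.5112, 0.2066, 0.1491]
tool_rot: [3.141, 0.008, 0.005]
contact_force: [-0.2, -0.9, 0.0]
opening: 0.0916
grip_force: 0.0
```

Request:
arm_command:
  fingers: [-1, -1, -1]
  travel:
    - [0, 0, 0]
    - [0, 0, 0]
    - [0, 0, 0]
  dr:
    - [0, 0, 0]
    - [0, 0, 0]
    - [0, 0, 0]

```text
time: 6.55
tool_pos: [0.512, 0.2067, 0.1507]
tool_rot: [-3.141, 0.005, 0.005]
contact_force: [0.1, 0.3, 0.4]
opening: 0.092
grip_force: 0.0
```

```bash
python3 -c "
from h import *
print(observe()['opening'],observe()['contact_force'])
plan((.5143,.2070,.153),0.5)"
```

```text
0.09196869032245068 [0.05478894 0.27696127 0.36010926]
t 6.55 pos [0.512  0.2067 0.1507] rot [-179.98    0.29    0.27]
travel [ 0.0023 -0.0002 -0.0023] dr [-0.02  0.29 -0.23]
```

Request:
arm_command:
  fingers: [-1, -1, -1, -1]
  travel:
    - [0.0023, 0, -0.002]
    - [0.0023, 0, -0.002]
    - [0.0023, 0, -0.002]
    - [0.0023, 0, -0.002]
  dr:
    - [0, 0.3, -0.2]
    - [0, 0.3, -0.2]
    - [0, 0.3, -0.2]
    - [0, 0.3, -0.2]

```text
time: 6.88
tool_pos: [0.5138, 0.2066, 0.1519]
tool_rot: [3.142, 0.001, 0.008]
contact_force: [-0.5, -0.2, -0.3]
opening: 0.0918
grip_force: 0.0
```

Request:
arm_command:
  fingers: [1, 1, 1, 1, 1, 1, 1, 1]
  travel:
    - [0, 0, 0]
    - [0, 0, 0]
    - [0, 0, 0]
    - [0, 0, 0]
    - [0, 0, 0]
    - [0, 0, 0]
    - [0, 0, 0]
    - [0, 0, 0]
  dr:
    - [0, 0, 0]
    - [0, 0, 0]
    - [0, 0, 0]
    - [0, 0, 0]
    - [0, 0, 0]
    - [0, 0, 0]
    - [0, 0, 0]
    - [0, 0, 0]
  squeeze: 35

```text
time: 7.55
tool_pos: [0.5137, 0.2066, 0.1517]
tool_rot: [3.141, 0.002, 0.008]
contact_force: [-0.5, -0.3, 0.5]
opening: 0.0434
grip_force: 5.9
```

Request:
arm_command:
  fingers: [1, 1, 1, 1]
  travel:
    - [0, 0, 0]
    - [0, 0, 0]
    - [0, 0, 0]
    - [0, 0, 0]
  dr:
    - [0, 0, 0]
    - [0, 0, 0]
    - [0, 0, 0]
    - [0, 0, 0]

```text
time: 7.88
tool_pos: [0.5138, 0.2066, 0.1518]
tool_rot: [-3.142, 0.001, 0.008]
contact_force: [-0.0, 0.0, 1.5]
opening: 0.0313
grip_force: 35.0
```

```bash
python3 -c "
from h import *
o=observe();print(o['opening'],o['contact_force'],o['torque'],o['grip_force'])
plan((.5143,.2070,.303),0.5)"
```

```text
0.031270952603152546 [-3.54497516e-04  1.14445963e-02  1.51906192e+00] [0.02440678 0.07042184 0.00399158] 35.005043148994446
t 7.88 pos [0.5138 0.2066 0.1518] rot [-1.8e+02  9.0e-02  4.5e-01]
travel [ 0.0003 -0.0004 -0.1512] dr [-0.    0.09 -0.05]
```

Both pins are at their stops (opening 31–32 mm). Lifting.

Request:
arm_command:
  fingers: [1, 1, 1, 1, 1, 1, 1, 1]
  travel:
    - [0, 0, -0.005]
    - [0, 0, -0.01]
    - [0, 0, -0.017]
    - [0, 0, -0.026]
    - [0, 0, -0.037]
    - [0, 0, -0.05]
    - [0, 0, -0.065]
    - [0, 0, -0.08]
  dr:
    - [0, 0, 0]
    - [0, 0, 0]
    - [0, 0, 0]
    - [0, 0, 0]
    - [0, 0, 0]
    - [0, 0, 0]
    - [0, 0, 0]
    - [0, 0, 0]

```text
time: 8.55
tool_pos: [0.5138, 0.2066, 0.233]
tool_rot: [3.142, 0.002, 0.008]
contact_force: [-0.4, -0.3, -3.3]
opening: 0.031
grip_force: 35.0
```

Request:
arm_command:
  fingers: [1, 1, 1, 1, 1, 1, 1, 1]
  travel:
    - [0, 0, -0.015]
    - [0, 0, -0.03]
    - [0, 0, -0.045]
    - [0, 0, -0.06]
    - [0, 0, -0.075]
    - [0, 0, -0.083]
    - [0, 0, -0.085]
    - [0, 0, -0.085]
  dr:
    - [0, 0, 0]
    - [0, 0, 0]
    - [0, 0, 0]
    - [0, 0, 0]
    - [0, 0, 0]
    - [0, 0, 0]
    - [0, 0, 0]
    - [0, 0, 0]

```text
time: 9.22
tool_pos: [0.5141, 0.2066, 0.3172]
tool_rot: [-3.141, 0.001, 0.008]
contact_force: [-0.3, -0.2, -3.4]
opening: 0.0312
grip_force: 35.0
```

```bash
python3 -c "
from h import *
o=observe();print(o['opening'],o['contact_force'],o['torque'],o['grip_force'])
plan((.5320,.004,.320),3.4)
c=save('side','s3.png'); cv2.imwrite('pics/s3c.png',cv2.resize(c['color'][110:310,150:400],(750,600),interpolation=2))"
```

```text
0.03115961898018824 [-0.27962446 -0.20506639 -3.42725533] [ 0.04753472  0.00538452 -0.04579751] 34.986475110054016
t 9.22 pos [0.5141 0.2066 0.3172] rot [-1.7999e+02  4.0000e-02  4.6000e-01]
travel [ 0.0163  0.2028 -0.0029] dr [-0.01  0.04 -2.94]
```

View pics/s3c.png

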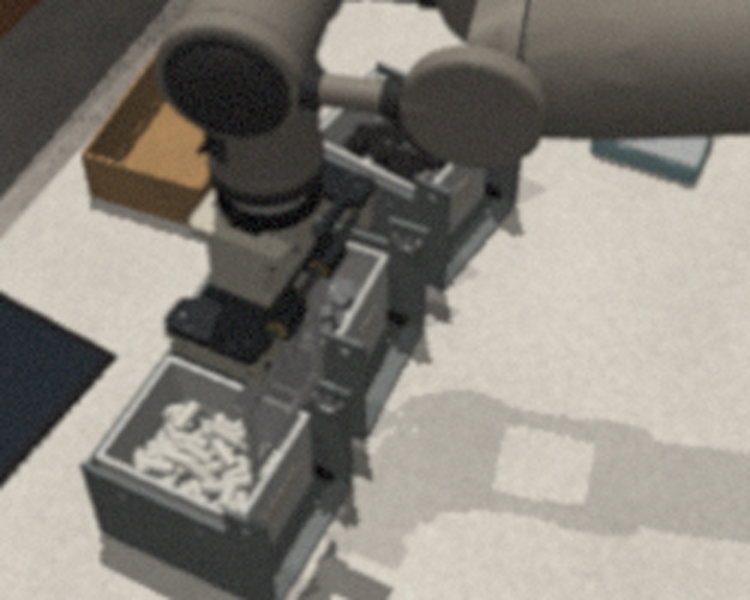

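The door hangs plumb from the gripper, its clear panel at about (290,390), well clear of bay_a. Moving it over bay_b.

Request:
arm_command:
  fingers: [1, 1, 1, 1, 1, 1, 1, 1]
  travel:
    - [0.0, 0.02, 0]
    - [0.003, 0.05, 0]
    - [0.006, 0.085, 0]
    - [0.01, 0.12, 0]
    - [0.013, 0.155, 0]
    - [0.016, 0.185, 0]
    - [0.0163, 0.2, 0]
    - [0.0163, 0.205, 0]
  dr:
    - [0, 0, 0]
    - [0, 0, -0.5]
    - [0, 0, -1]
    - [0, 0, -1.5]
    - [0, 0, -2]
    - [0, 0, -2.5]
    - [0, 0, -2.9]
    - [0, 0, -2.9]

```text
time: 9.93
tool_pos: [0.5316, -0.0009, 0.3153]
tool_rot: [3.141, 0.004, 0.055]
contact_force: [0.7, 1.3, -2.4]
opening: 0.0311
grip_force: 35.0
```

Request:
arm_command:
  fingers: [1, 1, 1, 1]
  travel:
    - [0, 0, 0]
    - [0, 0, 0]
    - [0, 0, 0]
    - [0, 0, 0]
  dr:
    - [0, 0, 0]
    - [0, 0, 0]
    - [0, 0, 0]
    - [0, 0, 0]

```text
time: 10.27
tool_pos: [0.5318, 0.0031, 0.3165]
tool_rot: [-3.141, 0.002, 0.06]
contact_force: [-0.4, -0.4, -3.9]
opening: 0.0314
grip_force: 35.0
```

```bash
python3 -c "
from h import *
o=observe();print(o['opening'],o['contact_force'],o['torque'],o['grip_force'])
plan((.5318,.0018,.20),3.4)
W=cloud(save('side','s4.png')).reshape(-1,3);W=W[~np.isnan(W[:,2])]
th=np.radians(3.4);R=np.array([[np.cos(th),np.sin(th)],[-np.sin(th),np.cos(th)]])
L=1000*((W[:,:2]-o['tool_pos'][:2])@R.T)
k=(abs(L[:,1])<90)&(abs(L[:,0])<15)&(abs(W[:,2]-.31)<.012)
print(k.sum(),np.percentile(L[k],[1,50,99],axis=0))
for s in(1,-1):
  k=(abs(L[:,1]*s-76)<12)&(abs(L[:,0])<30)&(W[:,2]>.152)&(W[:,2]<.166)
  if k.sum()>3: print(s,k.sum(),np.percentile(L[k],[2,50,98],axis=0).round(1))
"
```

```text
0.03144890836228934 [-0.35831546 -0.36090631 -3.90611415] [-0.0414086  -0.00054302  0.00616572] 34.986523389816284
t 10.27 pos [0.5318 0.0031 0.3165] rot [-1.7998e+02  1.1000e-01  3.4500e+00]
travel [1.000e-04 1.300e-03 1.165e-01] dr [-0.02  0.11  0.05]
130 [[-10.90996944 -69.19297498]
 [ -3.62568422  40.91314959]
 [  5.31965387  72.07915635]]
1 48 [[-19.6  73. ]
 [  0.3  77.5]
 [ 21.4  80.9]]
-1 33 [[-19.9 -81.4]
 [ -3.5 -76.4]
 [ 10.5 -72.1]]
```

Request:
arm_command:
  fingers: [1, 1, 1, 1, 1, 1, 1, 1]
  travel:
    - [0, 0.0012, 0]
    - [0, 0.0012, 0.025]
    - [0, 0.0012, 0.05]
    - [0, 0.0012, 0.075]
    - [0, 0.0012, 0.1]
    - [0, 0.0012, 0.115]
    - [0, 0.0012, 0.125]
    - [0, 0.0012, 0.125]
  dr:
    - [0, 0.1, 0.05]
    - [0, 0.1, 0.05]
    - [0, 0.1, 0.05]
    - [0, 0.1, 0.05]
    - [0, 0.1, 0.05]
    - [0, 0.1, 0.05]
    - [0, 0.1, 0.05]
    - [0, 0.1, 0.05]

```text
time: 10.98
tool_pos: [0.5308, 0.001, 0.1897]
tool_rot: [-3.141, 0.004, 0.058]
contact_force: [0.4, -0.2, -2.3]
opening: 0.031
grip_force: 35.0
```

Request:
arm_command:
  fingers: [1, 1, 1, 1]
  travel:
    - [0, 0, 0]
    - [0, 0, 0]
    - [0, 0, 0]
    - [0, 0, 0]
  dr:
    - [0, 0, 0]
    - [0, 0, 0]
    - [0, 0, 0]
    - [0, 0, 0]

```text
time: 11.32
tool_pos: [0.5324, 0.0005, 0.1928]
tool_rot: [3.141, -0.002, 0.058]
contact_force: [-0.6, -0.6, -3.2]
opening: 0.0309
grip_force: 35.0
```

```bash
python3 -c "
from h import *
o=observe();print(o['opening'],o['contact_force'],o['torque'],o['grip_force'])
plan((.5318,.0020,.1525),3.4)
W=cloud(save('side','s5.png')).reshape(-1,3);W=W[~np.isnan(W[:,2])]
th=np.radians(3.4);R=np.array([[np.cos(th),np.sin(th)],[-np.sin(th),np.cos(th)]])
L=1000*((W[:,:2]-o['tool_pos'][:2])@R.T)
az=o['tool_pos'][2]-.012
k=(abs(L[:,1])<90)&(abs(L[:,0])<12)&(abs(W[:,2]-az)<.009)
print(az,k.sum(),np.percentile(L[k],[1,50,99],axis=0))
for s in(1,-1):
  k=(abs(L[:,1]*s-76)<12)&(abs(L[:,0])<30)&(W[:,2]>.152)&(W[:,2]<.164)
  if k.sum()>3: print(s,k.sum(),np.percentile(L[k],[2,50,98],axis=0).round(1))
"
```

```text
0.03085397228223033 [-0.59507979 -0.64771259 -3.22043889] [ 0.02536864 -0.03286522  0.01321661] 34.98656988143921
t 11.32 pos [5.324e-01 5.000e-04 1.928e-01] rot [ 1.7997e+02 -1.3000e-01  3.3100e+00]
travel [-0.0006 -0.0015  0.0403] dr [ 0.03 -0.13 -0.09]
0.18078408253536288 73 [[ -8.96981636 -69.4998127 ]
 [ -2.83864901  47.10416037]
 [  8.48416715  72.10193212]]
1 46 [[-19.5  76. ]
 [ -1.9  79.9]
 [ 21.4  83.4]]
-1 25 [[-20.2 -77.9]
 [-10.  -72.9]
 [ -0.2 -69.4]]
```

Request:
arm_command:
  fingers: [1, 1, 1, 1, 1, 1]
  travel:
    - [-0.0005, -0.0019, 0.005]
    - [-0.0005, -0.0019, 0.01]
    - [-0.0005, -0.0019, 0.015]
    - [-0.0005, -0.0019, 0.018]
    - [-0.0005, -0.0019, 0.018]
    - [-0.0005, -0.0019, 0.018]
  dr:
    - [0, -0.1, -0.1]
    - [0, -0.1, -0.1]
    - [0, -0.1, -0.1]
    - [0, -0.1, -0.1]
    - [0, -0.1, -0.1]
    - [0, -0.1, -0.1]

```text
time: 11.87
tool_pos: [0.5311, 0.0024, 0.1733]
tool_rot: [-3.142, 0.002, 0.059]
contact_force: [-0.1, -0.1, -2.4]
opening: 0.031
grip_force: 35.0
```

```bash
python3 -c "
from h import *
o=observe();print(o['opening'],o['contact_force'],o['torque'])
plan((.5318,.0024,.1518),3.4)"
```

```text
0.030970379985087525 [-0.11091002 -0.13278054 -2.3755859 ] [0.05280739 0.00200573 0.04297585]
t 11.87 pos [0.5311 0.0024 0.1733] rot [-1.7999e+02  1.4000e-01  3.4100e+00]
travel [0.0008 0.     0.0215] dr [-0.01  0.14  0.01]
```

Request:
arm_command:
  fingers: [1, 1, 1, 1, 1, 1, 1, 1]
  travel:
    - [0.0005, 0, 0.003]
    - [0.0005, 0, 0.006]
    - [0.0005, 0, 0.009]
    - [0.0005, 0, 0.012]
    - [0.0005, 0, 0.015]
    - [0.0005, 0, 0.018]
    - [0.0005, 0, 0.02]
    - [0.0005, 0, 0.02]
  dr:
    - [0, 0, 0]
    - [0, 0, 0]
    - [0, 0, 0]
    - [0, 0, 0]
    - [0, 0, 0]
    - [0, 0, 0]
    - [0, 0, 0]
    - [0, 0, 0]

```text
time: 12.53
tool_pos: [0.5314, 0.0025, 0.1531]
tool_rot: [-3.141, 0.003, 0.06]
contact_force: [0.4, 0.8, -3.4]
opening: 0.0311
grip_force: 35.0
```

```bash
python3 -c "
from h import *
o=observe();print(o['opening'],o['contact_force'],o['torque'])
plan((.5318,.0024,.1515),3.4)"
```

```text
0.0310609310434466 [ 0.40070028  0.7605522  -3.44411101] [ 0.03734321  0.03583315 -0.00032988]
t 12.53 pos [0.5314 0.0025 0.1531] rot [-1.7999e+02  1.5000e-01  3.4100e+00]
travel [0.0004 0.0001 0.0016] dr [-0.01  0.15  0.01]
```

Request:
arm_command:
  fingers: [1, 1, 1, 1]
  travel:
    - [0.0003, 0, 0.001]
    - [0.0003, 0, 0.0015]
    - [0.0003, 0, 0.002]
    - [0.0003, 0, 0.002]
  dr:
    - [0, 0, 0]
    - [0, 0, 0]
    - [0, 0, 0]
    - [0, 0, 0]

```text
time: 12.87
tool_pos: [0.5322, 0.0024, 0.152]
tool_rot: [3.141, 0.001, 0.059]
contact_force: [0.6, 0.4, -1.4]
opening: 0.031
grip_force: 35.0
```

```bash
python3 -c "
from h import *
o=observe();print(o['opening'],o['contact_force'],o['torque'])
plan((.5318,.0024,.1515),3.4)
c=save('side','s6.png'); cv2.imwrite('pics/s6c.png',cv2.resize(c['color'][130:310,180:380],(667,600),interpolation=2))"
```

```text
0.03101342969215944 [ 0.62306672  0.42492558 -1.37316931] [ 0.02832355 -0.00072396  0.0023931 ]
t 12.87 pos [0.5322 0.0024 0.152 ] rot [1.7999e+02 6.0000e-02 3.4100e+00]
travel [-0.0004  0.      0.0005] dr [0.01 0.06 0.01]
```

View pics/s6c.png

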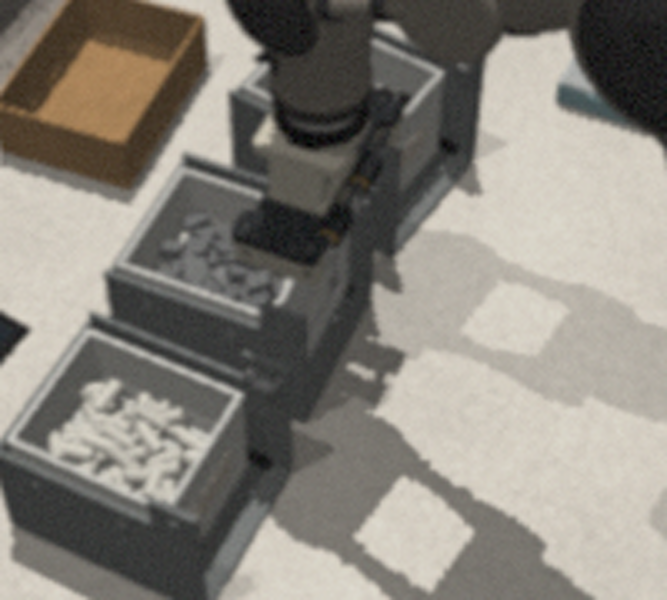

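The door is in bay_b's front at about (330,280), at the seat height (TCP 0.152), and its weight is partly taken by the saddles. Opening the fingers.

Request:
arm_command:
  fingers: [0.2, 0.1, 0.0, -0.1, -0.2, -0.3, -0.4, -0.4]
  travel:
    - [0, 0, 0.0003]
    - [0, 0, 0.0003]
    - [0, 0, 0.0003]
    - [0, 0, 0.0003]
    - [0, 0, 0]
    - [0, 0, 0]
    - [0, 0, 0]
    - [0, 0, 0]
  dr:
    - [0, 0, 0]
    - [0, 0, 0]
    - [0, 0, 0]
    - [0, 0, 0]
    - [0, 0, 0]
    - [0, 0, 0]
    - [0, 0, 0]
    - [0, 0, 0]

```text
time: 13.58
tool_pos: [0.532, 0.0024, 0.1517]
tool_rot: [3.142, 0.002, 0.06]
contact_force: [0.1, 0.6, 0.3]
opening: 0.0634
grip_force: 0.0
```

Request:
arm_command:
  fingers: [-1, -1, -1, -1, -1, -1, -1, -1]
  travel:
    - [0, 0, 0]
    - [0, 0, 0]
    - [0, 0, 0]
    - [0, 0, 0]
    - [0, 0, 0]
    - [0, 0, 0]
    - [0, 0, 0]
    - [0, 0, 0]
  dr:
    - [0, 0, 0]
    - [0, 0, 0]
    - [0, 0, 0]
    - [0, 0, 0]
    - [0, 0, 0]
    - [0, 0, 0]
    - [0, 0, 0]
    - [0, 0, 0]

```text
time: 14.25
tool_pos: [0.532, 0.0024, 0.1517]
tool_rot: [3.142, 0.002, 0.059]
contact_force: [0.5, 0.9, -0.4]
opening: 0.0917
grip_force: 0.0
```

Request:
arm_command:
  fingers: [-1, -1, -1, -1, -1, -1, -1, -1]
  travel:
    - [0, 0, -0.005]
    - [0, 0, -0.015]
    - [0, 0, -0.03]
    - [0, 0, -0.05]
    - [0, 0, -0.08]
    - [0, 0, -0.11]
    - [0, 0, -0.13]
    - [0, 0, -0.13]
  dr:
    - [0, 0, 0]
    - [0, 0, 0]
    - [0, 0, 0]
    - [0, 0, 0]
    - [0, 0, 0]
    - [0, 0, 0]
    - [0, 0, 0]
    - [0, 0, 0]

```text
time: 14.92
tool_pos: [0.5341, 0.0022, 0.2876]
tool_rot: [3.14, -0.008, 0.06]
contact_force: [-0.1, -0.6, 0.1]
opening: 0.0918
grip_force: 0.0
```

```bash
python3 -c "
from h import *
plan((.40,-.2,.3),60)"
```

```text
t 14.92 pos [0.5341 0.0022 0.2876] rot [179.89  -0.47   3.41]
travel [-0.1458  0.1939 -0.0132] dr [  0.33  -0.37 -56.59]
```

Clearing the view to check.

Request:
arm_command:
  fingers: [-1, -1, -1, -1, -1, -1, -1, -1]
  travel:
    - [-0.14, 0.22, 0]
    - [-0.14, 0.22, 0]
    - [-0.14, 0.22, 0]
    - [-0.14, 0.22, 0]
    - [-0.14, 0.22, 0]
    - [-0.14, 0.22, 0]
    - [-0.14, 0.22, 0]
    - [-0.14, 0.22, 0]
  dr:
    - [0, 0, 0]
    - [0, 0, 0]
    - [0, 0, 0]
    - [0, 0, 0]
    - [0, 0, 0]
    - [0, 0, 0]
    - [0, 0, 0]
    - [0, 0, 0]

```text
time: 15.58
tool_pos: [0.4041, -0.2277, 0.2821]
tool_rot: [3.141, 0.002, 0.055]
contact_force: [0.2, 0.1, 0.4]
opening: 0.092
grip_force: 0.0
```

```bash
python3 -c "
from h import *
ims=[]
for n,r in(('top',(130,240,150,400)),('side',(130,310,180,350))):
  c=save(n,n+'9.png');W=cloud(c)
  ims.append(cv2.resize(c['color'][r[0]:r[1],r[2]:r[3]],(395,300 if n=='top' else 420),interpolation=2))
  W=W.reshape(-1,3);W=W[~np.isnan(W[:,2])]
  th=np.radians(3.4);R=np.array([[np.cos(th),np.sin(th)],[-np.sin(th),np.cos(th)]])
  L=1000*((W[:,:2]-(.5324,.0004))@R.T)
  for nm,k in(('tabs',(abs(L[:,1])<50)&(abs(L[:,0])<30)&(W[:,2]>.172)&(W[:,2]<.2)),('ears',(abs(abs(L[:,1])-77)<9)&(abs(L[:,0])<30)&(W[:,2]>.152)&(W[:,2]<.165)),('barrel',(abs(L[:,1])<62)&(abs(L[:,0])<20)&(W[:,2]>.143)&(W[:,2]<.155)),('bin',(abs(L[:,1])<60)&(L[:,0]>10)&(L[:,0]<190)&(W[:,2]>.112)&(W[:,2]<.125))):
    print(n,nm,k.sum(),np.percentile(L[k],[2,98],axis=0).round(1).tolist(),np.median(W[k,2]).round(4))
a=np.zeros((420,800,3),np.uint8);a[:300,:395]=ims[0];a[:,400:795]=ims[1];cv2.imwrite('pics/fin.png',a)"
```

```text
top tabs 35 [[-9.2, -29.0], [10.0, 28.7]] 0.1824
top ears 74 [[-19.0, -78.5], [21.2, 78.5]] 0.1591
top barrel 239 [[-6.3, -59.1], [6.9, 60.0]] 0.1473
top bin 344 [[17.8, -59.7], [172.9, 59.5]] 0.1189
side tabs 57 [[-9.2, -27.3], [10.2, 34.6]] 0.1799
side ears 88 [[-20.2, -77.7], [20.6, 83.0]] 0.1584
side barrel 120 [[-9.2, -59.3], [7.1, 59.5]] 0.1486
side bin 240 [[17.0, -59.6], [173.7, 58.3]] 0.1197
```

View pics/fin.png

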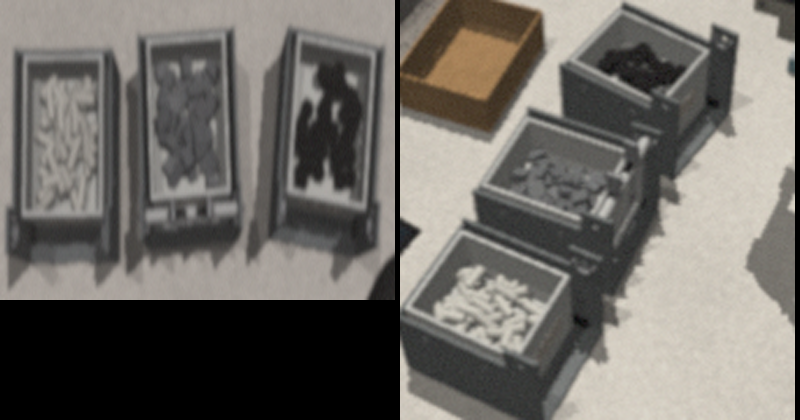

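The door hangs in bay_b at about (190,212) in the left picture. The barrel top is at 147 mm, it is centred, the tabs are back near 60 mm apart, and the bin's front is at x = 18.

```bash
python3 -c "
from cell import *
print(hand_in())"
```

```text
the job is handed in; nothing more can be done
None
```

Bin_b is pushed fully home and the door hangs in bay_b with both pins out, by the final camera check. The job was handed in at about 16 s on the robot's clock, and the hand-in returned no verdict.

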